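# Set out the bottle tray at the drinks counter

### The job

Get the bottle tray ready for service. First press down the spring pin of the tray's telescopic arm and slide the tray out until the pin snaps up in the next hole; only then swing the fridge door wide open. Stand every bottle, those in the fridge door's rack and those on the counter, upright on the floor of the tray, one to a compartment, and at the end shut the fridge door again; leave everything else on the counter where it is.

Things in the scene. Friction and masses are not known exactly. Their poses are not given: they have to be found in the camera images.
- tray (a joint): slide of the blue tray, orange lug and aluminium sleeve on the fixed inner tube, m: 0 = pin in the first hole (as found), 0.060 = next hole, 0.120 = last, with 1 to 2 mm of play. Grows along +y of tray_floor, away from the bracket. Friction about 2 N, and 1 to 2 N more from the trapped pin.
- pin (a joint): travel of the brass spring pin, m: 0 = up, 8 mm proud of the sleeve, locking it; 0.008 = flush with the sleeve's top; about 0.010 = trapped under the sleeve's 2 mm wall between holes. Spring 3 N at first, 5.5 N when flush. Held down flush, its tapered nose lets the sleeve ride over it when the sleeve is pushed along with 10 to 25 N.
- pin_top (a point): top of the brass pin (16 mm across, its upper 4.5 mm tapered to 3 mm, pointing up). It sits in the fixed inner tube and stays in place while the sleeve slides past. The sleeve is a level square aluminium tube, 30 mm wide, top 50 mm above the counter, with three 18 mm holes 60 mm apart along its top.
- lug (a point): orange thumb lug on the sleeve, 34 mm wide across the slide, 12 mm thick, 22 mm tall. The point is the middle of its face towards the pin, 11 mm above the sleeve's top; as found that face is 16 mm from the pin's axis on the +y (slide-out) side, so a fingertip holding the pin down can push the lug out in the same stroke and carry on to the next hole.
- tray_floor (a point): centre of the floor of the blue open tray on the sleeve's end (152 x 152 mm outside, walls 4 mm, rim 35 mm above the floor, floor 17 mm above the counter). Cross-walls as high as the rim make four compartments, 70 mm square, centred at x = +-37, y = +-37 mm in this frame. +y is the slide-out direction, z up.
- door (a joint): angle of the fridge door, rad: 0 = shut, grows as it opens, limit 1.8; stays where left, friction 0.1 Nm, no catch. Hinged at the left edge seen from the robot; seen from above the door turns clockwise as it opens. White fridge 240 wide, 260 deep, 320 mm high; door 240 mm wide, 30 mm thick, top 315 mm above the counter.
- door_handle (a point): on the axis of the door's handle, an upright round steel bar 12 mm across, 38 mm off the outer face, 25 mm from the free edge. The point is 285 mm above the counter; the bar's free end is 23 mm above it, its stand-offs 37 mm and more below. x points into the door, y along it to the hinge, z up; they turn with the door.
- door_hinge (a point): on the door's upright hinge axis, 285 mm above the counter, in the plane of the door's inner face. Axes turn with the door: x square to it (into the fridge when shut), y along it away from the free edge, z up.
- door_rack (a point): centre of the floor of the bottle rack on the door's inner face, 165 mm above the counter; axes as door_hinge. Two pockets, 78 mm long and 64 mm deep, centred 40 mm either side along y; rims 35 mm above the floor. They are free from above once the door is open 1.1 rad or more.
- juice_a_mid (a point): orange juice bottle with a white cap, 130 mm tall, 220 g: body 52 mm across up to 78 mm above its base, neck 26 mm across, cap 32 mm across from 102 to 130 mm. The point is on its axis, half-way up (65 mm above its base); z is its axis. Starts upright in a pocket of the fridge door's rack, if present.
- juice_b_mid (a point): orange juice bottle with a white cap, 130 mm tall, 220 g: body 52 mm across up to 78 mm above its base, neck 26 mm across, cap 32 mm across from 102 to 130 mm. The point is on its axis, half-way up (65 mm above its base); z is its axis. Starts upright in a pocket of the fridge door's rack, if present.
- tea_a_mid (a point): squat dark tea bottle with a red cap, 100 mm tall, 260 g, heavy base: body 60 mm across up to 50 mm above its base, neck 26 mm across, cap 32 mm across from 72 to 100 mm. The point is on its axis, half-way up (50 mm above its base); z is its axis. Starts upright on the counter, if present.
- tea_b_mid (a point): squat dark tea bottle with a red cap, 100 mm tall, 260 g, heavy base: body 60 mm across up to 50 mm above its base, neck 26 mm across, cap 32 mm across from 72 to 100 mm. The point is on its axis, half-way up (50 mm above its base); z is its axis. Starts upright on the counter, if present.
- bowl: bystander: white bowl, 72 mm across, 35 mm tall; origin at its underside
- tub: bystander: pale yellow-green plastic tub, 90 mm across, 75 mm tall; origin at its underside
- mug: bystander: blue mug, 76 mm across, 85 mm tall; origin at its underside
- sugar: bystander: sugar jar with a steel cap, 64 mm across, 110 mm tall; origin at its underside
- spoon: bystander: spoon lying flat; origin at its underside
Things that resemble listed ones, but are neither listed nor needed, are in the scene too. What is shaped like the part that bears tea_a_mid but pink is not meant.

How it is judged:
By the outcome, as a careful person would: the job done as asked, in the order asked, and still so for the second after the job is handed in, with the robot touching nothing.
Of juice_a, juice_b, tea_a, tea_b only 3 to 4 are there at a start; the rules pass over those that are not, and their reading is None.
At some moment in a run one of tea_a, tea_b may be knocked a few centimetres aside while the robot is not near it.
It also fails if it takes over 210 s, if anything falls off the work surface, if the arm or the gripper's body presses on something with over 40 N, if the wrist force passes 120 N, or if a joint passes its speed limit or range.

### The arm

A 6-joint arm with a two-finger parallel gripper is mounted at the origin on the work surface. World frame = base frame: x ahead of the robot, y to its left, z up, the work surface at z = 0. Lengths are in m, angles in rad, forces in N, time in s.
With the tool pointing down it reaches from about 0.225 to 0.875 m from the base axis. Payload 3.4 kg.
Tool frame: the origin (TCP) lies midway between the tips of the shut fingers; the grasp point (between the pads) lies 19 mm behind it; z points along the fingers, y is the line along which they close (so a half turn about z gives the same grasp; the last joint's range is limited). The gripper opens to 85 mm and grips with 20 to 120 N. Pads are 22 mm wide; open, the fingers measure 114 mm over their backs; the gripper's body (76 mm by 85 mm) begins 54 mm behind the grasp point. The pads swing forward as they close: fully open they stand 13 mm farther back than shut.
Start: joints at [1.017, 0.276, 1.505, -0, 1.361, -0.121], TCP at [0.241, 0.522, 0.231] pointing down, gripper open.
Joint ranges: [-2.89, 2.89], [-0.75, 2.08], [0.22, 2.7], [-1.18, 4.32], [0.11, 2.71], [-2.7, 2.7]. Speed limits (rad/s): [2.57, 2.57, 3.14, 3.14, 3.14, 3.14].

### API

Orientations are given as a unit quaternion [w, x, y, z].
In Python, from rig import * gives the robot as it stands.
- The arm moves only by the tool apply_moves, never from a script. Its argument "steps" is one flat list of numbers, 4 for each row, row after row: the shift along the world's x, y, z in cm, then the turn about the world's z in degrees. A call has 1 to 8 rows; each row is the pose to reach, as a shift and turn from the pose commanded when the call began; what a row does not reach only later rows make up. A row lasts 1/12 s, in which the tool goes at most 41.7 mm and 7.16 degrees, less where a joint would pass 70% of its speed; a pose out of reach is approached as far as the arm can. A call with a gripper value outside its range is refused whole. "jaw" is the closure in counts, from 0 (fully open) to 255 (shut), set as the call begins (left out, the last holds). The fingers move at their own pace and stop on an object; "newtons" is the grip in N (left out, the last holds). Time passes only in rows, so rows that repeat a pose let the fingers close. It gives the time, the measured TCP pose, the force, the opening and the grip force at its end, in the units of the state.
- get_state(): the state, without advancing time (a new reading comes with each control period).
- get_image(name): name is "scene" or "top" or "wrist"; returns the picture (480x640x3 uint8, red, green, blue); there is no depth.
- calibration(name): a dict with "fx", "fy", "cx", "cy" (pixels), "xyz" and "rotation" of the camera in the world. Camera axes: x right, y up, looking along -z (the intrinsics and any distortion apply to the point x, -y, -z); pixel columns grow to the right and rows downward; lengths in m; the calibration is good to about 2 mm. A picture is of the moment at which its call begins: read the wrist's pose just before it. calibration takes no time and is no camera call; for the wrist camera it gives the pose at the moment of the call.
- sign_off(): hands the job in; it is judged then, once.
The state is a dict: "clock": time; "qpos": joint angles; "qd": joint speeds; "effort": joint torques, N m; "position": TCP position; "ee_rot": TCP orientation; "contact_force": force on the tool from outside, world axes, zero at the start; "moment": the same for the moment, N m; "width": finger opening in m; "gripper_force": force on a finger pad.
Only numpy, scipy, OpenCV 4.12 (cv2) and the standard library are available. Lean on these libraries where they do the work, as an engineer would, in place of code of your own. Each camera call takes 0.05 s, during which the arm holds its last target. There are 200 camera calls.

## Working session

There is one attempt and no reset: what is moved stays moved. The work goes in short steps, Python scripts to look and compute and a tool call to move; the robot and the scene stay as the last step left them, time stands still between calls to the robot, and variables do not carry over. Pictures are saved under pics/ and viewed, at most 14 in all, crops included, and the job is handed in when it is done.

Besides the shell and the picture viewer there is one more tool, called after "Emit:" as name(argument=value, ...) on one line, values as JSON. apply_moves: Moves the arm, as the interface text tells. Its arguments: {"type":"object","properties":{"steps":{"type":"array","items":{"type":"number"}},"jaw":{"type":"number"},"newtons":{"type":"number"}},"required":["steps"]}

```bash
mkdir -p pics; ls
cat > h.py <<'E'
from rig import *
import numpy as np, cv2
def snap(n,f,crop=None,scale=1):
    im=get_image(n)[:,:,::-1]
    cv2.imwrite('pics/raw_'+f,im)
    if crop: im=im[crop[1]:crop[3],crop[0]:crop[2]]
    if scale!=1: im=cv2.resize(im,None,fx=scale,fy=scale,interpolation=cv2.INTER_CUBIC)
    cv2.imwrite('pics/'+f,im)
def ray(c,u,v):
    d=np.array([(u-c['cx'])/c['fx'],-(v-c['cy'])/c['fy'],-1.])
    return np.array(c['xyz']),np.array(c['rotation'])@d
def atz(c,u,v,z):
    o,d=ray(c,u,v); return o+d*(z-o[2])/d[2]
def tri(c1,p1,c2,p2):
    o1,d1=ray(c1,*p1);o2,d2=ray(c2,*p2)
    s=np.linalg.lstsq(np.c_[d1,-d2],o2-o1,rcond=None)[0]
    a=o1+d1*s[0];b=o2+d2*s[1]
    return (a+b)/2,np.linalg.norm(a-b)
def proj(c,p):
    q=np.array(c['rotation']).T@(np.array(p)-np.array(c['xyz']))
    return c['cx']-c['fx']*q[0]/q[2], c['cy']+c['fy']*q[1]/q[2]
E
python3 - <<'E'
from h import *
for n in('scene','top','wrist'):
    print(n,calibration(n)); snap(n,n+'0.png')
print(get_state())
E
```

```text
pics
scene {'fx': 618.2569191405354, 'fy': 618.2569191405354, 'cx': 319.0681397243458, 'cy': 238.97259894061833, 'xyz': array([ 1.54914154, -0.40827451,  1.04796788]), 'rotation': array([0.74070065, 0.3519285 , 0.24237362, 0.51842444])}
top {'fx': 584.1613024145252, 'fy': 584.1613024145252, 'cx': 318.9034707000691, 'cy': 234.29747897214446, 'xyz': array([ 0.28920354, -0.05456901,  1.77903881]), 'rotation': array([ 0.7092944 ,  0.05512449, -0.05015045, -0.70096196])}
wrist {'fx': 373.1599835432616, 'fy': 373.1599835432616, 'cx': 321.1538429268964, 'cy': 241.44362767203123, 'xyz': array([0.16982176, 0.5559185 , 0.37354662]), 'rotation': array([ 0.83224883, -0.13139128, -0.08283227,  0.53220018])}
{'clock': 0.15, 'qpos': array([ 1.01703879e+00,  2.76488470e-01,  1.50581041e+00, -1.11243217e-05,
        1.36072247e+00, -1.20990859e-01]), 'qd': array([ 0.00097808,  0.00059099, -0.00419274,  0.00133811,  0.00086402,
        0.00107349]), 'effort': array([ 1.43403231e-03, -4.17143691e+01, -2.46033418e+01,  4.26760971e-05,
        7.64077267e-03, -2.10039627e-05]), 'position': array([0.24094656, 0.52166007, 0.23062906]), 'ee_rot': array([-2.31324322e-04,  2.14697521e-01,  9.76680328e-01, -6.75878784e-04]), 'contact_force': array([ 0.6897746 ,  0.46137565, -0.33723863]), 'moment': array([-0.01287851, -0.01521814,  0.01699158]), 'gripper_force': 0.0, 'width': 0.0851856273186691}
```

Run:
```python
s=open('h.py').read()
s=s.replace("import numpy as np, cv2","import numpy as np, cv2\nfrom scipy.spatial.transform import Rotation as R\n_cal=calibration\ndef calibration(n):\n    c=dict(_cal(n)); c['rotation']=R.from_quat(np.roll(c['rotation'],-1)).as_matrix(); return c")
open('h.py','w').write(s)
```

```text
(no output)
```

View pics/scene0.png

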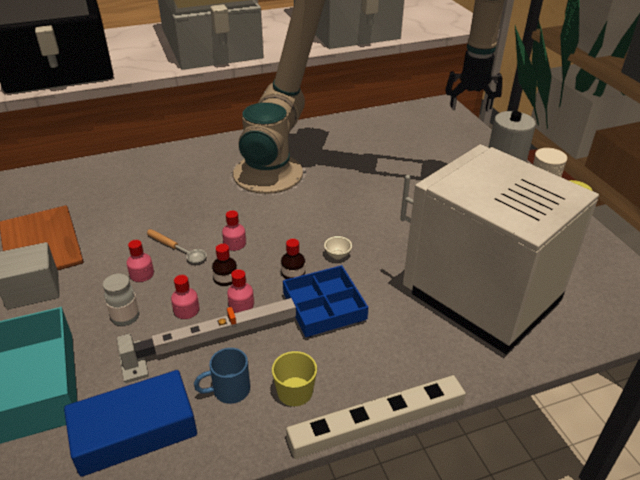

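View pics/top0.png

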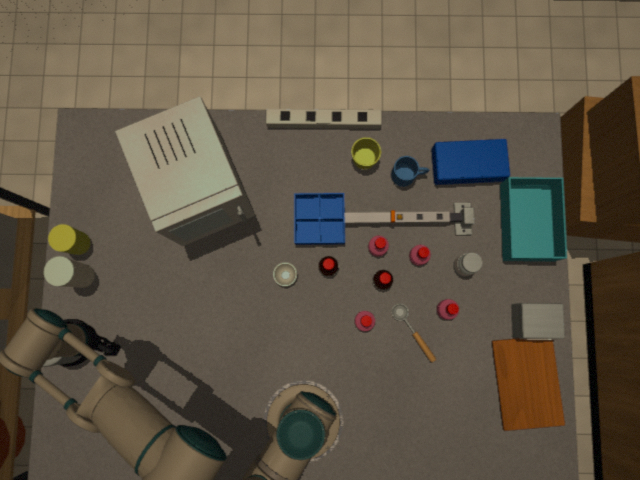

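Run:
```python
from h import *
a=cv2.imread('pics/raw_top0.png')[190:290,290:490]
b=cv2.imread('pics/raw_scene0.png')[205:345,130:380]
a=cv2.resize(a,(800,400)[:2],interpolation=cv2.INTER_CUBIC)   # x4
cv2.imwrite('pics/m1.png',a)
c=calibration('top')
for n,p,z in [('teaL',(329,266),.1),('teaR',(384,280),.1),('pin?',(402,216),.05),('lug',(392,216),.07),('tray',(320,219.5),.05),('bowl',(285,275),.03),('handle',(241,210),.308),('fr corner',(154,225),.315),('fr corner2',(237,185),.315),('mug',(405,171),.085),('tub',(366,153),.075),('sugar',(468,264),.11)]:
    print(n,atz(c,*p,z).round(3))
print(R.from_matrix(c['rotation']).as_euler('xyz'))
```

```text
teaL [ 0.449 -0.071  0.1  ]
teaR [ 0.411 -0.23   0.1  ]
pin? [ 0.607 -0.29   0.05 ]
lug [ 0.603 -0.257  0.07 ]
tray [ 0.594 -0.044  0.05 ]
bowl [0.427 0.059 0.03 ]
handle [0.571 0.158 0.308]
fr corner [0.528 0.377 0.315]
fr corner2 [0.635 0.169 0.315]
mug [ 0.737 -0.295  0.085]
tub [ 0.794 -0.18   0.075]
sugar [ 0.459 -0.469  0.11 ]
[ 0.14906028  0.00613751 -1.55852126]
```

View pics/m1.png

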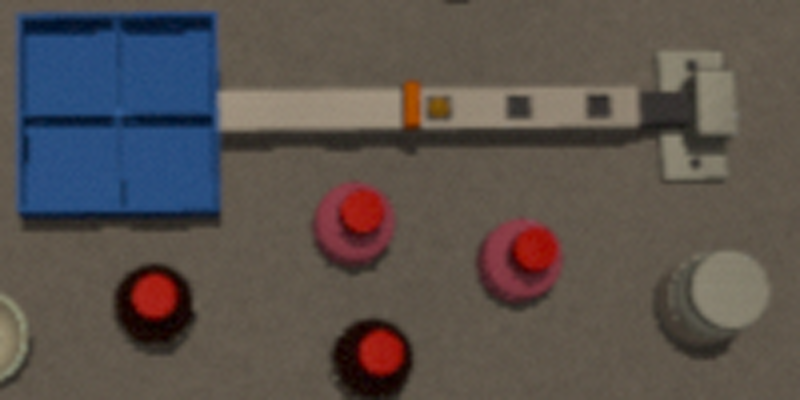

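```bash
cat >> h.py <<'E'
def tool():
    s=get_state(); M=R.from_quat(np.roll(s['ee_rot'],-1)).as_matrix()
    return s,M
def yaw(): # angle of tool y in world, deg
    s,M=tool(); return np.degrees(np.arctan2(M[1,1],M[0,1]))
E
python3 - <<'E'
from h import *
s,M=tool();print(M.round(2),yaw())
c=calibration('top')
a=atz(c,345,217,.05);b=atz(c,445,217,.05);print(a,b,np.degrees(np.arctan2((a-b)[1],(a-b)[0])))
print('pin',atz(c,399.75,216.75,.055),'tray',atz(c,319.4,218.3,.052))
w=calibration('wrist'); print((M.T@(w['xyz']-s['position'])).round(3), (M.T@w['rotation']).round(3))
E
```

```text
[[-0.91  0.42 -0.  ]
 [ 0.42  0.91 -0.  ]
 [ 0.   -0.   -1.  ]] 65.20443582588432
[ 0.60217516 -0.1185584   0.05      ] [ 0.60552696 -0.41870596  0.05      ] 90.63980527635398
pin [ 0.60386155 -0.28231427  0.055     ] tray [ 0.59699126 -0.04168077  0.052     ]
[ 0.079  0.001 -0.143] [[-0.     0.952  0.307]
 [ 1.     0.     0.   ]
 [ 0.     0.307 -0.952]]
```

Emit:
apply_moves(steps=[12, -27, 2, -22, 12, -27, 2, -22, 12, -27, 2, -22, 12, -27, 2, -22, 24, -54, 2, -50, 24, -54, 2, -50, 24, -54, 2, -50, 24, -54, 2, -50], jaw=255, newtons=60)

```text
clock: 0.82
position: [0.3765, 0.2159, 0.246]
ee_rot: [0.0, 0.61, 0.793, 0.0]
contact_force: [0.5, -0.0, 0.1]
width: 0.0
gripper_force: 0.0
```

Run:
```python
from h import *
s,M=tool();print(s['position'],yaw(),s['qpos'],s['clock'],s['width'])
```

```text
[0.37648519 0.21588571 0.24603446] 14.887223749380611 [ 3.60102075e-01  5.11384514e-02  1.75049481e+00 -6.48640633e-05
  1.33965726e+00  1.00285859e-01] 0.8167 2.4928378668255866e-05
```

Emit:
apply_moves(steps=[17, -32, 0, -14.9, 17, -32, 0, -14.9, 17, -32, 0, -14.9, 17, -32, 0, -14.9, 17, -32, 0, -14.9, 17, -32, 0, -14.9, 17, -32, 0, -14.9, 17, -32, 0, -14.9])

```text
clock: 1.48
position: [0.5331, -0.0786, 0.2458]
ee_rot: [-0.0, 0.705, 0.709, 0.0]
contact_force: [1.0, 0.2, 0.0]
width: 0.0001
gripper_force: 0.0
```

Emit:
apply_moves(steps=[4, -18, -5, 0, 4, -18, -5, 0, 4, -18, -5, 0, 4, -18, -5, 0, 4, -18, -5, 0, 4, -18, -5, 0, 4, -18, -5, 0])

```text
clock: 2.07
position: [0.5723, -0.2576, 0.1945]
ee_rot: [-0.001, 0.706, 0.708, -0.0]
contact_force: [-0.8, -0.1, 0.1]
width: 0.0001
gripper_force: 0.0
```

Run:
```python
from h import *
s,M=tool();print(s['position'],yaw(),s['qpos'][5],s['clock'])
snap('wrist','w1.png')
np.save('w1.npy',calibration('wrist'),allow_pickle=True)
w=calibration('wrist');print(proj(w,[.604,-.282,.058]),proj(w,s['position']))
```

```text
[ 0.57225909 -0.25758159  0.19454643] 0.16366769207866125 -0.5369705735677376 2.0667
(np.float64(360.5991103620888), np.float64(259.66847038716287)) (np.float64(320.5294407706345), np.float64(317.57577269093844))
```

View pics/w1.png

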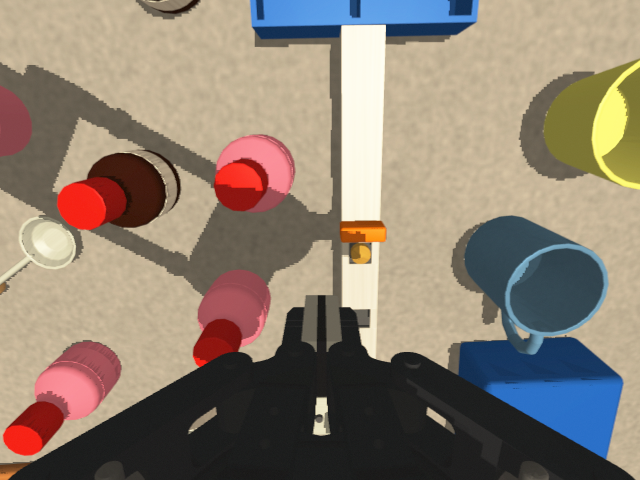

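Run:
```python
from h import *
w=np.load('w1.npy',allow_pickle=True).item();c=calibration('top')
print(atz(w,360.5,253,.058), tri(w,(360.5,253),c,(399.75,216.75)))
print('lug base face',atz(w,363,242.5,.072),atz(w,363,222,.072))
print('sleeve edges',atz(w,343,150,.05),atz(w,384,150,.05))
print('tray corners',atz(w,250,28,.052),atz(w,478,24,.052))
for p in[(380.5,243),(424,252.5),(384,280)]:print(atz(c,*p,.1))
```

```text
[ 0.60371574 -0.27632857  0.058     ] (array([ 0.60689485, -0.28475231,  0.03496452]), np.float64(0.001285568999218891))
lug base face [ 0.60373073 -0.26298634  0.072     ] [ 0.60312431 -0.24709447  0.072     ]
sleeve edges [ 0.58847005 -0.19700529  0.05      ] [ 0.61931651 -0.1968823   0.05      ]
tray corners [ 0.52324106 -0.11618813  0.052     ] [ 0.67815804 -0.1132427   0.052     ]
[ 0.51773548 -0.21999205  0.1       ]
[ 0.49147154 -0.34551739  0.1       ]
[ 0.41066682 -0.2296714   0.1       ]
```

Emit:
apply_moves(steps=[3.2, -2.2, 0, 0.6, 3.2, -2.2, -4, 0.6, 3.2, -2.2, -8, 0.6, 3.2, -2.2, -12, 0.6, 3.2, -2.2, -13, 0.6, 3.2, -2.2, -13, 0.6, 3.2, -2.2, -13, 0.6])

```text
clock: 2.7
position: [0.6054, -0.2777, 0.0674]
ee_rot: [0.0, 0.701, 0.713, 0.0]
contact_force: [-0.2, -0.5, 0.1]
width: -0.0003
gripper_force: 0.0
```

Run:
```python
from h import *
s,M=tool();print(s['position'],yaw(),s['contact_force'])
snap('wrist','w2.png',(220,160,480,360),3)
w=calibration('wrist');print(proj(w,s['position']),proj(w,[.604,-.278,.058]))
```

```text
[ 0.60544193 -0.2777118   0.06736723] 0.9706606218618459 [-0.2073869  -0.48300378  0.12640987]
(np.float64(318.61373707290545), np.float64(312.7815915767617)) (np.float64(315.52216497649), np.float64(303.2424563540819))
```

View pics/w2.png

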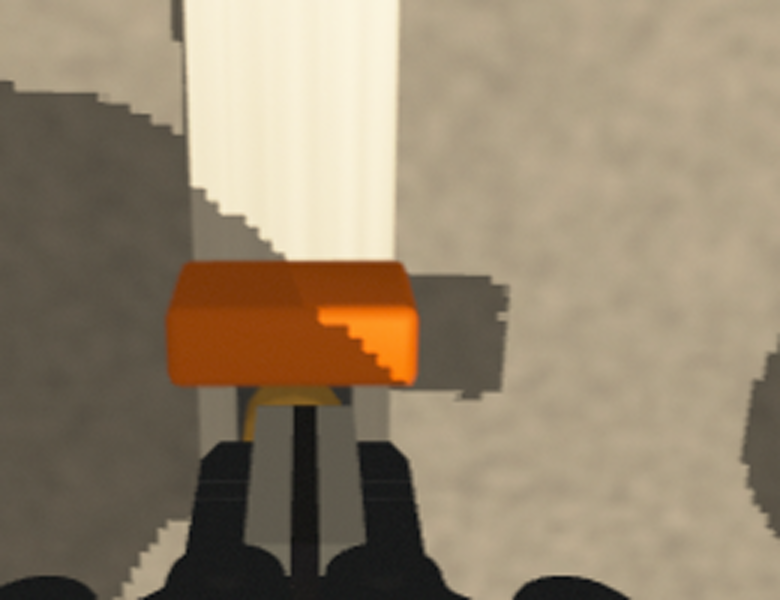

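Emit:
apply_moves(steps=[0.35, 0, -0.4, 0, 0.35, 0, -0.8, 0, 0.35, 0, -1.2, 0, 0.35, 0, -1.5, 0, 0.35, 0, -1.6, 0, 0.35, 0, -1.6, 0])

```text
clock: 3.25
position: [0.6097, -0.2792, 0.0509]
ee_rot: [0.002, 0.702, 0.713, 0.001]
contact_force: [2.9, -0.7, 3.9]
width: -0.0002
gripper_force: 2.4
```

Emit:
apply_moves(steps=[0, 0, -0.2, 0, 0, 0, -0.2, 0, 0, 0, -0.2, 0])

```text
clock: 3.5
position: [0.6097, -0.2792, 0.0493]
ee_rot: [0.002, 0.702, 0.713, 0.001]
contact_force: [2.3, -0.6, 6.7]
width: -0.0
gripper_force: 3.2
```

Emit:
apply_moves(steps=[0, 0.4, -0.15, 0, 0, 0.8, -0.15, 0, 0, 1.1, -0.15, 0, 0, 1.4, -0.15, 0, 0, 1.6, -0.15, 0, 0, 1.6, -0.15, 0])

```text
clock: 4.0
position: [0.6093, -0.2641, 0.0487]
ee_rot: [0.002, 0.702, 0.713, 0.0]
contact_force: [0.4, -1.2, 9.1]
width: 0.0001
gripper_force: 3.8
```

Run:
```python
from h import *
s,M=tool();print(s['position'],s['contact_force'])
snap('wrist','w3.png',(220,160,480,360),3)
```

```text
[ 0.6093293  -0.26407088  0.04873913] [ 0.35723101 -1.2240434   9.11412535]
```

View pics/w3.png

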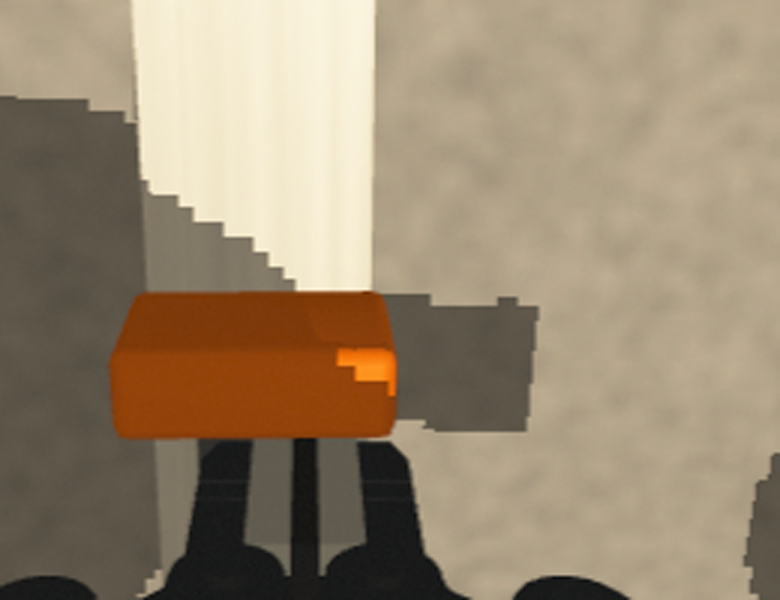

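Run:
```python
from h import *
w=calibration('wrist'); print(atz(w,220+255/3,160+437/3,.072))
w['xyz']=w['xyz']+np.array([0.6054-.6093,-.2777+.2641,.0674-.0487]); print(atz(w,220+290/3,160+384/3,.072))
```

```text
[ 0.60346152 -0.24687196  0.072     ]
[ 0.60357925 -0.26230336  0.072     ]
```

Emit:
apply_moves(steps=[0, 0.8, 0.2, 0, -0.1, 1.6, 0.2, 0, -0.1, 2.4, 0.2, 0, -0.1, 3.2, 0.2, 0, -0.1, 3.8, 0.2, 0, -0.1, 4.0, 0.2, 0, -0.1, 4.0, 0.2, 0])

```text
clock: 4.63
position: [0.6079, -0.2222, 0.0499]
ee_rot: [0.001, 0.702, 0.713, 0.001]
contact_force: [0.9, 1.4, 8.5]
width: 0.0
gripper_force: 4.4
```

Emit:
apply_moves(steps=[0, 0.1, 0, 0, 0, 0.2, 0, 0, 0, 0.3, 0, 0, 0, 0.4, 0, 0, 0, 0.4, 0, 0])

```text
clock: 5.05
position: [0.6078, -0.2191, 0.05]
ee_rot: [0.001, 0.701, 0.713, 0.0]
contact_force: [0.1, 0.3, 8.8]
width: -0.0004
gripper_force: 4.8
```

```bash
cat >> h.py <<'E'
def lug():
    im=get_image('wrist').astype(int); w=calibration('wrist')
    m=(im[:,:,0]>110)&(im[:,:,0]-im[:,:,1]>70)&(im[:,:,1]>40)&(im[:,:,2]<60)
    n,l,st,ce=cv2.connectedComponentsWithStats(m.astype('uint8'))
    for i in range(1,n):
        if st[i,4]>300:
            x,y,ww,h,a=st[i]; print(st[i],'face',atz(w,x+ww/2,y+h,.072))
E
python3 - <<'E'
from h import *
lug(); s=get_state();print(s['position'],s['contact_force'])
E
```

```text
[ 260  267   93   48 2830] face [ 0.60249555 -0.20646665  0.072     ]
[ 0.60784104 -0.21909042  0.04993156] [ 0.98417657 -0.3189478   8.4611528 ]
```

Emit:
apply_moves(steps=[0, 0.1, 0, 0, 0, 0.2, 0, 0, 0, 0.3, 0, 0, 0, 0.4, 0, 0, 0, 0.5, 0, 0, 0, 0.5, 0, 0, 0, 0.5, 0, 0])

```text
clock: 5.68
position: [0.6077, -0.2148, 0.0499]
ee_rot: [0.001, 0.701, 0.713, -0.0]
contact_force: [0.3, -1.8, 8.4]
width: -0.0001
gripper_force: 5.4
```

Run:
```python
from h import *
lug(); s=get_state();print(s['position'],s['contact_force'])
```

```text
[ 260  267   93   48 2838] face [ 0.60241412 -0.20211691  0.072     ]
[ 0.60774668 -0.21478642  0.04994533] [ 0.37606181 -2.06763733  7.70484681]
```

Face at −0.2021 (60 mm travel). Push a touch more to feel the lock.

Emit:
apply_moves(steps=[0, 0.1, 0, 0, 0, 0.2, 0, 0, 0, 0.3, 0, 0, 0, 0.3, 0, 0, 0, 0.3, 0, 0])

```text
clock: 6.15
position: [0.6078, -0.2144, 0.05]
ee_rot: [0.003, 0.701, 0.713, -0.002]
contact_force: [-0.4, -8.0, 6.9]
width: 0.0001
gripper_force: 8.2
```

Run:
```python
from h import *
lug(); s=get_state();print(s['position'],s['contact_force'])
```

```text
[ 260  267   93   48 2836] face [ 0.60242088 -0.20164218  0.072     ]
[ 0.60773923 -0.21441035  0.04999967] [-0.23822748 -8.36269374  6.75096911]
```

Emit:
apply_moves(steps=[0, -0.7, 0.2, 0, 0, -0.7, 3, 0, -2, -0.7, 7, 0, -5, -0.7, 11, 0, -6, -0.7, 15, 0, -6, -0.7, 18, 0, -6, -0.7, 18, 0, -6, -0.7, 18, 0])

```text
clock: 6.87
position: [0.5474, -0.2179, 0.2308]
ee_rot: [0.002, 0.702, 0.713, 0.001]
contact_force: [-0.5, -0.5, -0.1]
width: 0.0001
gripper_force: 0.0
```

Run:
```python
from h import *
s=get_state();print(s['position'],s['contact_force'])
snap('wrist','w4.png');np.save('w4.npy',calibration('wrist'),allow_pickle=True)
snap('top','t4.png')
a=cv2.imread('pics/raw_top0.png');b=cv2.imread('pics/raw_t4.png');w=cv2.imread('pics/raw_w4.png')
f=cv2.resize(a[90:300,100:300],None,fx=2,fy=2,interpolation=cv2.INTER_CUBIC)
w=cv2.resize(w,(400,300))
p=np.zeros((600,800,3),'uint8'); p[:420,:400]=f; p[:300,400:]=w
p[300:600,400:]=cv2.resize(b[180:300,270:430],(400,300),interpolation=cv2.INTER_CUBIC)
cv2.imwrite('pics/m4.png',p)
```

```text
[ 0.54743141 -0.21785749  0.2308002 ] [-0.51945526 -0.5373987  -0.07718101]
```

View pics/m4.png

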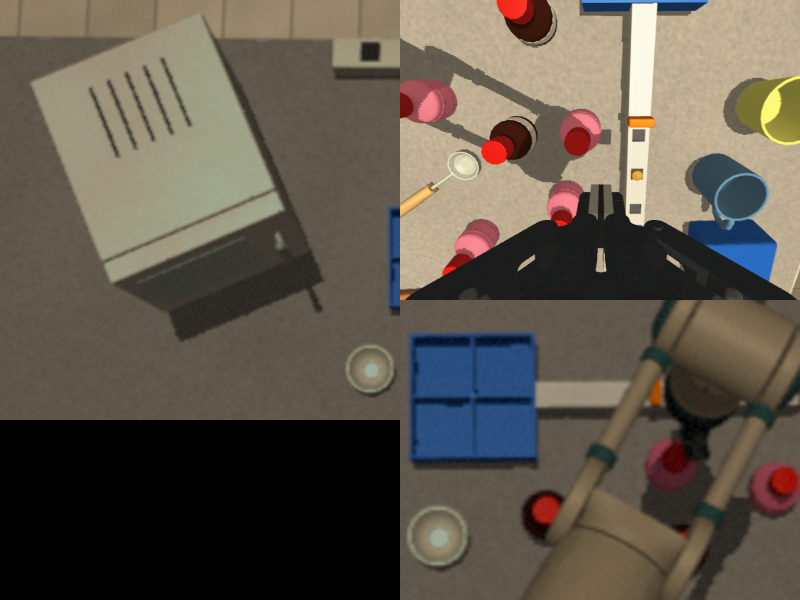

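Run:
```python
from h import *
c=calibration('top')
P=[atz(c,*p,.315) for p in[(156,231.5),(241.5,195),(152.5,221.5),(237.5,185)]]
for p in P: print(p)
d=P[1]-P[0];print('front len',np.linalg.norm(d),np.degrees(np.arctan2(d[1],d[0])))
d=P[3]-P[2];print('back len',np.linalg.norm(d),np.degrees(np.arctan2(d[1],d[0])))
print('handle',atz(c,239.5,209,.308))
```

```text
[0.51142921 0.3710566  0.315     ]
[0.60850588 0.15669182 0.315     ]
[0.53709078 0.3813728  0.315     ]
[0.63463065 0.16781557 0.315     ]
front len 0.23532135435191076 -65.63625603558874
back len 0.23477801473799412 -65.45198228733783
handle [0.57329899 0.1616638  0.308     ]
```

Emit:
apply_moves(steps=[0, 12, 10, 55, 0, 12, 10, 55, 0, 12, 10, 55, -1, 20, 17, 55, -1, 20, 17, 55, -1, 24, 17, 55, -1, 24, 17, 55, -1, 24, 17, 55], jaw=110)

```text
clock: 7.63
position: [0.5371, 0.0283, 0.3995]
ee_rot: [-0.001, 0.288, 0.958, 0.002]
contact_force: [-0.5, -0.7, 0.5]
width: 0.0484
gripper_force: 0.0
```

Emit:
apply_moves(steps=[-0.5, 12, 0, 57, -0.5, 12, 0, 57, -0.5, 12, 0, 57, -0.5, 12, 0, 57, -0.5, 12, 0, 57, -0.5, 12, 0, 57, -0.5, 12, 0, 57, -0.5, 12, 0, 57])

```text
clock: 8.3
position: [0.5318, 0.1428, 0.3953]
ee_rot: [-0.003, -0.202, 0.979, 0.0]
contact_force: [-0.4, 1.1, 0.4]
width: 0.0483
gripper_force: 0.0
```

Run:
```python
from h import *
s=get_state();print(s['position'],yaw(),s['qpos'],s['width'])
snap('wrist','w5.png');np.save('w5.npy',calibration('wrist'),allow_pickle=True)
w=calibration('wrist');print(proj(w,[.563,.158,.308]),proj(w,[.573,.162,.308]))
```

```text
[0.53176609 0.14282993 0.39527507] 113.3037747009261 [ 1.35896504e-01  1.97048624e-01  1.21846825e+00  1.94998977e-04
  1.73277283e+00 -1.84160294e+00] 0.048277871478991555
(np.float64(321.9751358870871), np.float64(296.1579685797861)) (np.float64(321.5120299016223), np.float64(310.3725842498227))
```

View pics/w5.png

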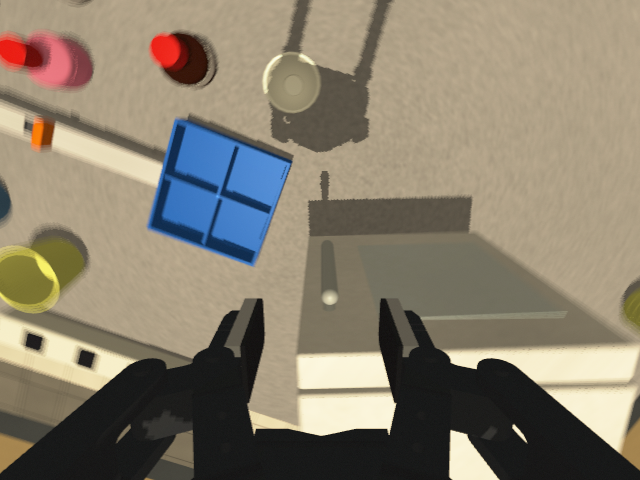

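Run:
```python
from h import *
w=np.load('w5.npy',allow_pickle=True).item();c=calibration('top')
print(atz(w,330,297,.308),tri(w,(330,297),c,(239.5,209)))
a,b=atz(w,299,357,.315),atz(w,630,345,.315);print(a,b,np.degrees(np.arctan2(*(a-b)[1::-1])),np.linalg.norm(a-b))
a,b=atz(w,299,391,.315),atz(w,630,382,.315);print(a,b,np.degrees(np.arctan2(*(a-b)[1::-1])))
print('tray corners',[atz(w,*p,.052)[:2].round(4) for p in[(178,119),(293,156),(255,266),(149,228)]])
print('teaL cap',atz(w,167,50,.1))
```

```text
[0.56140818 0.16326455 0.308     ] (array([0.58107113, 0.1704718 , 0.26430566]), np.float64(0.004934303057194317))
[0.60902501 0.16051584 0.315     ] [0.50940551 0.3666811  0.315     ] -64.2100671836493 0.22897196460894254
[0.63532596 0.17137629 0.315     ] [0.53429665 0.38576074 0.315     ] -64.76770273694167
tray corners [array([ 0.5259, -0.0514]), array([0.5108, 0.0961]), array([0.671 , 0.1041]), array([ 0.6763, -0.0465])]
teaL cap [ 0.45715957 -0.06629066  0.1       ]
```

Emit:
apply_moves(steps=[3, 2.1, 0, 2, 3, 2.1, -1, 2, 3, 2.1, -4, 2, 3, 2.1, -7, 2, 3, 2.1, -10, 2, 3, 2.1, -12.3, 2, 3, 2.1, -12.3, 2, 3, 2.1, -12.3, 2])

```text
clock: 9.02
position: [0.5612, 0.1633, 0.2729]
ee_rot: [-0.003, -0.215, 0.977, 0.0]
contact_force: [0.2, -0.4, 0.8]
width: 0.0488
gripper_force: 0.0
```

Emit:
apply_moves(steps=[0, 0, 0, 0, 0, 0, 0, 0, 0, 0, 0, 0, 0, 0, 0, 0], jaw=255, newtons=25)

```text
clock: 9.35
position: [0.5634, 0.1625, 0.2774]
ee_rot: [0.002, -0.215, 0.977, -0.001]
contact_force: [1.2, -3.5, 3.3]
width: 0.011
gripper_force: 25.6
```

Run:
```python
from h import *
s=get_state();print(s['position'],yaw(),s['width'],s['gripper_force'],s['contact_force'])
h=np.array([.5325,.387]);r0=s['position'][:2]-h;print(np.hypot(*r0),np.degrees(np.arctan2(r0[1],r0[0])))
for a in range(0,100,7):
    t=np.radians(-a);q=np.array([[np.cos(t),-np.sin(t)],[np.sin(t),np.cos(t)]])@r0-r0
    print(a,(q*100).round(2))
```

```text
[0.56343504 0.16249248 0.2773566 ] 114.87146841643789 0.011019625418781907 25.585816204547882 [ 1.18489273 -3.49332342  3.27956861]
0.22662877404530227 -82.1545804709523
0 [0. 0.]
7 [-2.76 -0.21]
14 [-5.52 -0.08]
21 [-8.25  0.38]
28 [-10.9    1.18]
35 [-13.44   2.29]
42 [-15.82   3.7 ]
49 [-18.01   5.39]
56 [-19.98   7.33]
63 [-21.69   9.5 ]
70 [-23.13  11.87]
77 [-24.27  14.39]
84 [-25.1   17.03]
91 [-25.59  19.75]
98 [-25.76  22.51]
```

Emit:
apply_moves(steps=[-1.4, -0.1, 0, -3.5, -2.76, -0.21, 0, -7, -4.1, -0.2, 0, -10.5, -5.52, -0.08, 0, -14, -6.9, 0.1, 0, -17.5, -8.25, 0.38, 0, -21, -8.25, 0.38, 0, -21])

```text
clock: 9.93
position: [0.478, 0.1689, 0.2773]
ee_rot: [0.001, -0.034, 0.999, 0.002]
contact_force: [0.3, 2.4, 2.6]
width: 0.0111
gripper_force: 25.7
```

Run:
```python
from h import *
s=get_state();print(s['position'],yaw(),s['width'],s['gripper_force'],s['contact_force'])
h=np.array([.5325,.387]);r0=s['position'][:2]-h;print(np.hypot(*r0),np.degrees(np.arctan2(r0[1],r0[0])))
```

```text
[0.47796598 0.16887908 0.27733788] 93.85556244514677 0.011063902660269352 25.696542263031006 [0.30193691 2.36972651 2.56532458]
0.22483482048065184 -104.03717987734566
```

Emit:
apply_moves(steps=[-1.35, 0.35, 0, -3.5, -2.65, 0.8, 0, -7, -3.95, 1.3, 0, -10.5, -5.19, 1.91, 0, -14, -6.4, 2.6, 0, -17.5, -7.57, 3.32, 0, -21, -8.7, 4.15, 0, -24.5, -9.76, 5.01, 0, -28])

```text
clock: 10.6
position: [0.3853, 0.2198, 0.2774]
ee_rot: [0.004, 0.21, 0.978, 0.004]
contact_force: [6.2, 5.6, -1.1]
width: 0.0112
gripper_force: 25.8
```

Emit:
apply_moves(steps=[-1, 0.95, 0, -3.5, -1.97, 1.94, 0, -7, -2.85, 3.0, 0, -10.5, -3.68, 4.11, 0, -14, -4.4, 5.25, 0, -17.5, -5.12, 6.48, 0, -21, -5.7, 7.7, 0, -24.5, -6.26, 9.0, 0, -28])

```text
clock: 11.27
position: [0.3252, 0.3101, 0.2774]
ee_rot: [0.005, 0.44, 0.898, 0.005]
contact_force: [11.4, 3.3, -1.9]
width: 0.0106
gripper_force: 26.1
```

Run:
```python
from h import *
s=get_state();print(s['position'],yaw(),s['qpos'],s['width'],s['gripper_force'],s['contact_force'])
h=np.array([.5325,.387]);r0=s['position'][:2]-h;print(np.hypot(*r0),np.degrees(np.arctan2(r0[1],r0[0])))
```

```text
[0.32516431 0.31009579 0.27737242] 37.77802578946331 [ 0.60919616  0.05100665  1.67272421 -0.00319836  1.40408812 -0.04961965] 0.010635245223086533 26.07979416847229 [11.43399141  3.2879069  -1.90066031]
0.22113874919774193 -159.6493559685817
```

Run:
```python
import numpy as np
from scipy.optimize import least_squares
P=np.array([(.5634,.1625),(.478,.1689),(.3853,.2198),(.3252,.3101)])
f=least_squares(lambda p:np.hypot(*(P-p[:2]).T)-.2255,[.53,.387]);h=f.x;print(h,f.fun)
r0=P[-1]-h
a=[np.degrees(np.arctan2(*(p-h)[::-1])) for p in P];print(a)
for a in (7,14,21):
    t=np.radians(-a);print(a,100*(np.array([[np.cos(t),-np.sin(t)],[np.sin(t),np.cos(t)]])@r0-r0))
```

```text
[0.53732023 0.38645402] [-3.25767966e-05 -3.56241912e-06  7.41897996e-05 -5.61477134e-05]
[np.float64(-83.35774184424194), np.float64(-105.25200998047833), np.float64(-132.37077669403442), np.float64(-160.20333804667806)]
7 [-0.77241027  2.64200849]
14 [-1.21708327  5.35845699]
21 [-1.32738994  8.10884949]
```

Emit:
apply_moves(steps=[-0.3, 1.3, 0, -3.5, -0.5, 2.6, 0, -7, -0.7, 4.0, 0, -10.5, -0.8, 5.35, 0, -14, -0.8, 5.35, 0, -14])

```text
clock: 11.68
position: [0.313, 0.3642, 0.2773]
ee_rot: [0.0, 0.545, 0.838, 0.003]
contact_force: [0.2, 0.3, 6.2]
width: 0.0109
gripper_force: 26.0
```

Emit:
apply_moves(steps=[0, 0, 0, 0, 0, 0, 0, 0, 0, 0, 0, 0], jaw=110)

```text
clock: 11.93
position: [0.3117, 0.3606, 0.2754]
ee_rot: [0.0, 0.545, 0.838, -0.0]
contact_force: [-0.1, -0.7, 0.1]
width: 0.0465
gripper_force: 0.0
```

Emit:
apply_moves(steps=[0, 0, 4, 0, 0, 0, 8, 0, 0, 0, 12, 0, 0, 0, 15, 0, 0, 0, 15, 0])

```text
clock: 12.35
position: [0.3134, 0.3618, 0.4321]
ee_rot: [0.002, 0.545, 0.838, 0.006]
contact_force: [0.6, -0.5, 0.9]
width: 0.0485
gripper_force: 0.0
```

Run:
```python
from h import *
s=get_state();print(s['position'],yaw(),s['qpos'],s['width'],s['contact_force'])
snap('wrist','w6.png'); np.save('w6.npy',calibration('wrist'),allow_pickle=True)
snap('scene','s6.png'); snap('top','t6.png')
p=np.zeros((600,800,3),'uint8')
p[:300,:400]=cv2.resize(cv2.imread('pics/raw_w6.png'),(400,300))
p[300:,:400]=cv2.resize(cv2.imread('pics/raw_s6.png'),(400,300))
p[:600,400:]=cv2.resize(cv2.imread('pics/raw_t6.png')[110:350,180:340],(400,600),interpolation=cv2.INTER_CUBIC)
cv2.imwrite('pics/m6.png',p)
```

```text
[0.31335507 0.36182501 0.43213103] 23.885040138345484 [ 7.11685122e-01  7.12000175e-02  1.28255402e+00 -1.65592653e-04
  1.77527326e+00  2.94756789e-01] 0.04848764074284969 [ 0.641824   -0.45440163  0.92081275]
```

View pics/m6.png

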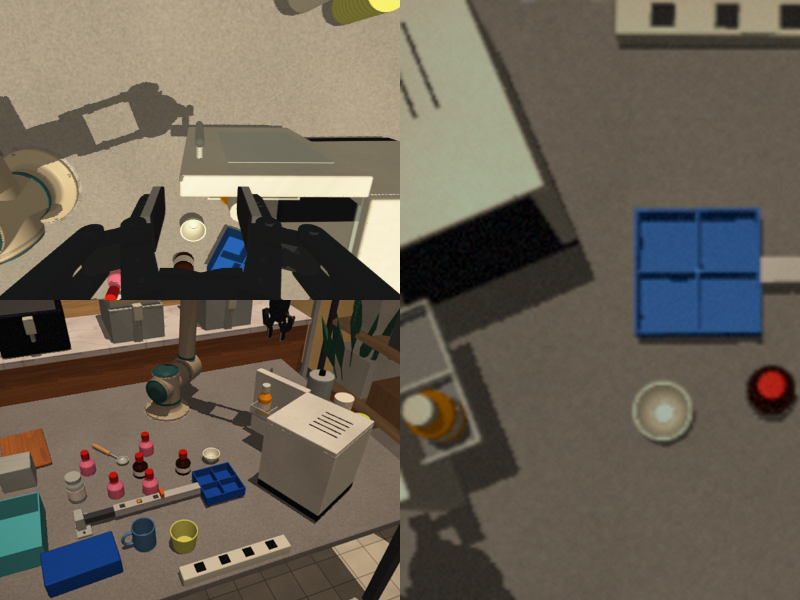

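Run:
```python
from h import *
c=calibration('top')
sc=calibration('scene')
print(atz(c,188,272,.295), proj(sc,[.405,.29,.295]))
print('tray',[atz(c,180+(x-400)/2.5,110+y/2.5,.052)[:2].round(4) for x,y in[(635,210),(762,210),(762,335),(635,338)]])
# tray cell centers from sleeve geometry
print(tri(c,(188,272),sc,(265*1.6,(386-300)*1.6)))
```

```text
[0.41102685 0.28958867 0.295     ] (np.float64(425.06546351222426), np.float64(134.87552276772954))
tray [array([0.67  , 0.0964]), array([ 0.6717, -0.0571]), array([ 0.5194, -0.0587]), array([0.514 , 0.0927])]
(array([0.41023673, 0.2878819 , 0.29130423]), np.float64(0.005413854075852706))
```

Emit:
apply_moves(steps=[3, -2.4, 0, 0, 6, -4.8, 0, 0, 9.7, -7.3, 0, 0, 9.7, -7.3, -2, 0, 9.7, -7.3, -4, 0, 9.7, -7.3, -4, 0], jaw=80)

```text
clock: 13.0
position: [0.407, 0.2857, 0.3795]
ee_rot: [-0.003, 0.546, 0.838, -0.005]
contact_force: [-0.2, -0.3, -0.3]
width: 0.0589
gripper_force: 0.0
```

Run:
```python
from h import *
s=get_state();print(s['position'],yaw(),s['width'])
snap('wrist','w7.png'); np.save('w7.npy',calibration('wrist'),allow_pickle=True)
w=calibration('wrist');print(proj(w,[.41,.289,.295]))
```

```text
[0.40696644 0.28572473 0.37953361] 23.78248823297806 0.05888217583456454
(np.float64(326.7153542741984), np.float64(247.6245372224291))
```

View pics/w7.png

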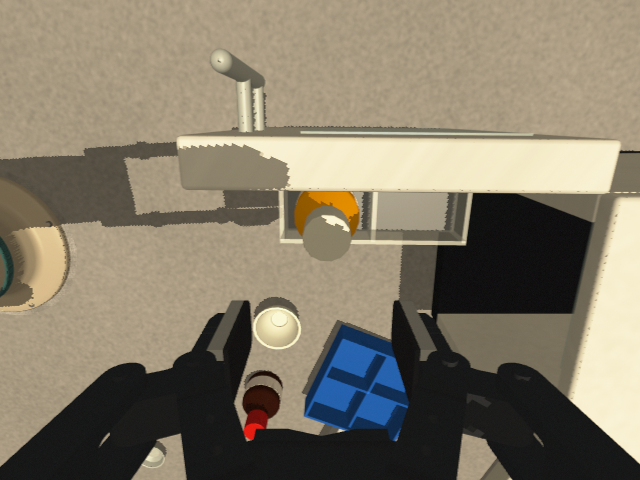

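Run:
```python
from h import *
w=np.load('w7.npy',allow_pickle=True).item();c=calibration('top')
print(atz(w,326,234,.295),atz(w,326,234,.293),tri(w,(326,234),c,(188,272)))
print('bowl',atz(w,277,325,.035));
```

```text
[0.4058016  0.29726667 0.295     ] [0.40605375 0.2967188  0.293     ] (array([0.41007717, 0.293035  , 0.27907092]), np.float64(0.004517129512238633))
bowl [0.42957323 0.06716265 0.035     ]
```

Emit:
apply_moves(steps=[0, 0.7, 0, 0, 0, 0.7, -3, 0, 0, 0.7, -6, 0, 0, 0.7, -9, 0, 0, 0.7, -11, 0, 0, 0.7, -11.6, 0, 0, 0.7, -11.6, 0])

```text
clock: 13.63
position: [0.4078, 0.2954, 0.2689]
ee_rot: [-0.001, 0.545, 0.839, -0.001]
contact_force: [-0.3, 0.3, 0.9]
width: 0.0587
gripper_force: 0.0
```

Emit:
apply_moves(steps=[0, 0, 0, 0, 0, 0, 0, 0, 0, 0, 0, 0, 0, 0, 0, 0, 0, 0, 0, 0], jaw=255, newtons=50)

```text
clock: 14.05
position: [0.4091, 0.2953, 0.2717]
ee_rot: [0.001, 0.545, 0.838, 0.002]
contact_force: [-1.5, 0.1, 6.5]
width: 0.0306
gripper_force: 49.3
```

Emit:
apply_moves(steps=[0, 0, 3, 0, 0, 0, 6, 0, 0, 0, 9, 0, 0, 0, 12, 0, 0, 0, 12, 0, 0, 0, 12, 0])

```text
clock: 14.55
position: [0.4094, 0.2952, 0.3916]
ee_rot: [0.001, 0.545, 0.838, 0.002]
contact_force: [0.0, -0.0, -2.0]
width: 0.0308
gripper_force: 50.6
```

Emit:
apply_moves(steps=[2, -3, 0, 0, 3.5, -7, 0, -5, 6, -10.5, 0, -10, 8, -14, -1, -15, 10, -17.5, -2, -20, 12, -21, -4, -24, 14, -24, -5, -24, 15, -26, -6, -24])

```text
clock: 15.22
position: [0.5597, 0.031, 0.326]
ee_rot: [-0.0, 0.709, 0.706, -0.002]
contact_force: [0.9, 1.3, -1.5]
width: 0.0303
gripper_force: 50.6
```

Emit:
apply_moves(steps=[4, -5.5, 0, 0, 4, -5.5, 0, 0, 4, -5.5, 0, 0, 4, -5.5, 0, 0])

```text
clock: 15.55
position: [0.5984, -0.0215, 0.3268]
ee_rot: [-0.002, 0.709, 0.706, -0.001]
contact_force: [0.2, 1.2, -1.8]
width: 0.0302
gripper_force: 50.5
```

Run:
```python
from h import *
s=get_state();print(s['position'],yaw(),s['width'])
snap('wrist','w8.png'); np.save('w8.npy',calibration('wrist'),allow_pickle=True)
```

```text
[ 0.59844744 -0.02148447  0.32684174] -0.24911797476116393 0.030175376283401927
```

View pics/w8.png

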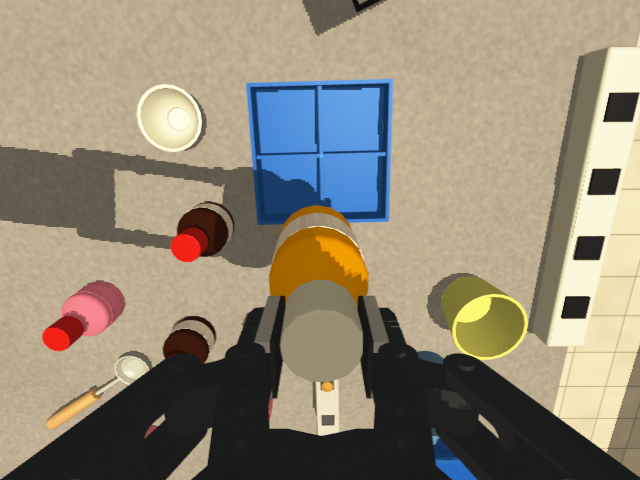

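Run:
```python
from h import *
w=np.load('w8.npy',allow_pickle=True).item()
P=np.array([atz(w,*p,.052) for p in[(247,84),(393,80),(389,221),(258,224)]])[:,:2];print(P.round(4),P.mean(0))
print('cross',atz(w,320,155,.052))
print('edges',[np.linalg.norm(P[i]-P[(i+1)%4]).round(4) for i in range(4)])
d=P[1]-P[0]+P[2]-P[3];print(np.degrees(np.arctan2(d[1],d[0])))
print('tea1',atz(w,183,248,.1))
```

```text
[[ 0.5203  0.0966]
 [ 0.6716  0.0998]
 [ 0.6753 -0.0506]
 [ 0.5234 -0.0539]] [0.59763982 0.02296854]
cross [0.59578108 0.02426636 0.052     ]
edges [np.float64(0.1513), np.float64(0.1505), np.float64(0.1519), np.float64(0.1505)]
1.236989659584472
tea1 [ 0.45173232 -0.06685976  0.1       ]
```

Run:
```python
from h import *
w=np.load('w8.npy',allow_pickle=True).item()
for r in(332,339):print(atz(w,322,r,.350))
for z in (.35,.322):print(proj(w,[.5984,-.0215+.016,z]),proj(w,[.5984,-.0215-.016,z]),proj(w,[.5984-.016,-.0215,z]))
# body base circle
print(proj(w,[.5984,-.0215+.026,.298]))
```

```text
[ 0.5985232  -0.01449473  0.35      ]
[ 0.59851559 -0.01745277  0.35      ]
(np.float64(321.59462648048884), np.float64(310.1364111488255)) (np.float64(321.8347871866478), np.float64(384.12729633188957)) (np.float64(278.98349711110376), np.float64(348.44383338711754))
(np.float64(321.80241587889134), np.float64(278.958224637254)) (np.float64(321.99328440973295), np.float64(343.2136870649158)) (np.float64(286.01198441790746), np.float64(312.0621095583998))
(np.float64(321.8785078710155), np.float64(240.11060564525863))
```

Emit:
apply_moves(steps=[1.8, 0.3, 0, 1, 3.5, 0.6, -2, 1, 3.5, 0.6, -5, 1, 3.5, 0.6, -8, 1, 3.5, 0.6, -11, 1, 3.5, 0.6, -12, 1, 3.5, 0.6, -12, 1, 3.5, 0.6, -12, 1])

```text
clock: 16.27
position: [0.6335, -0.0134, 0.2102]
ee_rot: [0.0, 0.701, 0.713, 0.0]
contact_force: [0.4, -0.0, -0.2]
width: 0.0304
gripper_force: 50.5
```

Run:
```python
from h import *
s=get_state();print(s['position'],yaw(),s['contact_force'])
```

```text
[ 0.63345598 -0.01339464  0.21016886] 0.9601792281485304 [ 0.40996116 -0.04004584 -0.23919374]
```

Emit:
apply_moves(steps=[0, -0.15, -2, 0, 0, -0.15, -4, 0, 0, -0.15, -6, 0, 0, -0.15, -7, 0, 0, -0.15, -7.8, 0, 0, -0.15, -8.1, 0, 0, -0.15, -8.1, 0])

```text
clock: 16.85
position: [0.6341, -0.0157, 0.1292]
ee_rot: [0.0, 0.701, 0.713, 0.0]
contact_force: [0.4, -0.1, -2.1]
width: 0.0302
gripper_force: 50.7
```

Emit:
apply_moves(steps=[0, 0, -0.2, 0, 0, 0, -0.4, 0, 0, 0, -0.4, 0, 0, 0, -0.4, 0])

```text
clock: 17.18
position: [0.6338, -0.0157, 0.1249]
ee_rot: [0.0, 0.702, 0.713, 0.0]
contact_force: [0.2, 0.4, -1.3]
width: 0.0304
gripper_force: 50.7
```

Emit:
apply_moves(steps=[0, 0, -0.15, 0, 0, 0, -0.15, 0, 0, 0, -0.15, 0])

```text
clock: 17.43
position: [0.6335, -0.0157, 0.123]
ee_rot: [0.0, 0.702, 0.713, 0.0]
contact_force: [0.0, -0.1, -1.9]
width: 0.0307
gripper_force: 50.7
```

Emit:
apply_moves(steps=[0, 0, -0.15, 0, 0, 0, -0.3, 0, 0, 0, -0.3, 0, 0, 0, -0.3, 0])

```text
clock: 17.77
position: [0.6337, -0.0158, 0.1227]
ee_rot: [0.001, 0.701, 0.713, 0.0]
contact_force: [-3.2, 0.2, 10.5]
width: 0.0304
gripper_force: 52.1
```

Emit:
apply_moves(steps=[0, 0, 0.2, 0, 0, 0, 0.2, 0])

```text
clock: 17.93
position: [0.634, -0.0157, 0.1228]
ee_rot: [0.001, 0.702, 0.713, 0.001]
contact_force: [-0.5, -0.9, 4.6]
width: 0.0303
gripper_force: 51.5
```

Emit:
apply_moves(steps=[0, 0, 0, 0, 0, 0, 0, 0, 0, 0, 0, 0, 0, 0, 0, 0], jaw=90)

```text
clock: 18.27
position: [0.6336, -0.0157, 0.1217]
ee_rot: [-0.0, 0.702, 0.713, -0.0]
contact_force: [-0.1, -1.1, -0.1]
width: 0.0547
gripper_force: 0.0
```

Emit:
apply_moves(steps=[0, 0, 2, 0, 0, 0, 5, 0, 0, 0, 9, 0, 0, 0, 12, 0, -4, -1, 13, 0, -8, -2, 13, 0, -12, -5, 13, 0, -14, -8, 13, 0])

```text
clock: 18.93
position: [0.4923, -0.0923, 0.2524]
ee_rot: [-0.001, 0.7, 0.714, 0.0]
contact_force: [1.3, -0.4, -0.1]
width: 0.0552
gripper_force: 0.0
```

Run:
```python
from h import *
s=get_state();print(s['position'],yaw(),s['qpos'],s['contact_force'])
snap('wrist','w9.png'); np.save('w9.npy',calibration('wrist'),allow_pickle=True)
w=calibration('wrist');print(proj(w,[.45,-.068,.1]),proj(w,[.411,-.23,.1]))
```

```text
[ 0.4922915  -0.09225104  0.25235343] 1.0917351024905289 [-3.24759872e-01  1.52095640e-01  1.61750723e+00  7.05517136e-04
  1.37278188e+00 -3.43953075e-01] [ 1.30569938 -0.44552704 -0.11502263]
(np.float64(274.76415980036813), np.float64(183.1812033674627)) (np.float64(237.18715566881212), np.float64(356.7373725838586))
```

View pics/w9.png

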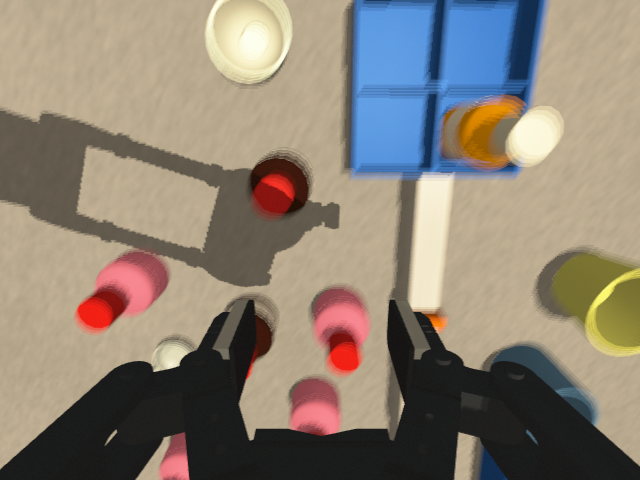

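Emit:
apply_moves(steps=[-2, 1, -1, 0, -4.2, 2, -2, 0, -4.2, 2, -2, 0, -4.2, 2, -2, 0, -4.2, 2, -2, 0])

```text
clock: 19.4
position: [0.4542, -0.0739, 0.2325]
ee_rot: [0.001, 0.701, 0.713, 0.0]
contact_force: [0.7, 0.1, -0.4]
width: 0.0551
gripper_force: 0.0
```

```bash
cat >> h.py <<'E'
def reds(z=.1):
    im=get_image('wrist').astype(int); w=calibration('wrist')
    m=(im[:,:,0]>90)&(im[:,:,1]<60)&(im[:,:,2]<60)
    n,l,st,ce=cv2.connectedComponentsWithStats(m.astype('uint8'))
    for i in range(1,n):
        if st[i,4]>150:
            x,y,ww,h,a=st[i]; print(st[i],ce[i].round(1),atz(w,*ce[i],z).round(4))
    cv2.imwrite('pics/lastreds.png',im[:,:,::-1])
E
python3 - <<'E'
from h import *
s=get_state();print(s['position'],yaw(),s['qd'].max())
reds()
w=calibration('wrist');print(proj(w,[.45,-.07,.1]))
E
```

```text
[ 0.4542402  -0.07392521  0.23249225] 0.9055138739459857 0.011346592472967154
[ 301  196   42   46 1231] [320.9 220.6] [ 0.4548 -0.0666  0.1   ]
[ 113  313   49   47 1589] [137.2 335.7] [ 0.3011 -0.1693  0.1   ]
[ 370  355   33   46 1047] [384.9 378.8] [ 0.5133 -0.2097  0.1   ]
[ 259  365   37   47 1353] [277. 388.] [ 0.4181 -0.2209  0.1   ]
(np.float64(314.63668207524745), np.float64(224.80719015033554))[ WARN:0@0.610] global loadsave.cpp:1063 imwrite_ Unsupported depth image for selected encoder is fallbacked to CV_8U.
```

Emit:
apply_moves(steps=[0, 0.5, -3, 0, 0, 0.5, -6, 0, 0, 0.5, -9, 0, 0, 0.5, -12, 0, 0, 0.5, -15, 0, 0, 0.5, -16.3, 0, 0, 0.5, -16.3, 0, 0, 0.5, -16.3, 0])

```text
clock: 20.12
position: [0.4542, -0.0689, 0.0687]
ee_rot: [-0.0, 0.701, 0.713, -0.0]
contact_force: [0.1, -0.1, 1.2]
width: 0.0555
gripper_force: 0.0
```

Emit:
apply_moves(steps=[0, 0, 0, 0, 0, 0, 0, 0, 0, 0, 0, 0, 0, 0, 0, 0, 0, 0, 0, 0], jaw=255)

```text
clock: 20.53
position: [0.4547, -0.0691, 0.0705]
ee_rot: [0.002, 0.701, 0.713, 0.001]
contact_force: [0.1, -0.1, 5.9]
width: 0.0305
gripper_force: 49.6
```

Emit:
apply_moves(steps=[0, 0, 3, 0, 0, 0, 6, 0, 0, 0, 9, 0, 0, 0, 11, 0, 0, 0, 11, 0, 0, 0, 11, 0])

```text
clock: 21.03
position: [0.4533, -0.0687, 0.1796]
ee_rot: [0.001, 0.702, 0.713, 0.001]
contact_force: [-0.3, 0.2, -2.4]
width: 0.0307
gripper_force: 51.0
```

Emit:
apply_moves(steps=[2.5, 3, 2, 0, 5, 6, 2, 0, 7.5, 9, 2, 0, 10.5, 12.7, 2, 0, 10.5, 12.7, 2, 0, 10.5, 12.7, 2, 0, 10.5, 12.7, 2, 0])

```text
clock: 21.62
position: [0.5564, 0.0584, 0.1965]
ee_rot: [-0.002, 0.701, 0.713, -0.002]
contact_force: [-0.0, -0.0, -2.4]
width: 0.0307
gripper_force: 51.2
```

Run:
```python
from h import *
s=get_state();print(s['position'],yaw(),s['qd'].max())
snap('wrist','w10.png'); w=calibration('wrist'); np.save('w10.npy',w,allow_pickle=True)
im=cv2.imread('pics/raw_w10.png')
C=np.array([.596,.022]);t=np.radians(1.2);ex=np.array([np.cos(t),np.sin(t)]);ey=np.array([-ex[1],ex[0]])
q=[C+.076*(a*ex+b*ey) for a,b in[(-1,-1),(1,-1),(1,1),(-1,1)]]
cv2.polylines(im,[np.array([proj(w,[*p,.052]) for p in q]).round().astype(int)],True,(0,255,255),1)
p=s['position']
for z,r in((p[2]-.0705,.03),(p[2]-.0205,.03)):
    cv2.polylines(im,[np.array([proj(w,[p[0]+r*np.cos(a),p[1]+r*np.sin(a),z]) for a in np.linspace(0,6.28,40)]).astype(int)],True,(255,255,255),1)
cv2.imwrite('pics/w10.png',im)
```

```text
[0.55636693 0.05837393 0.19649623] 0.9774172835939288 0.010042274402997374
```

View pics/w10.png

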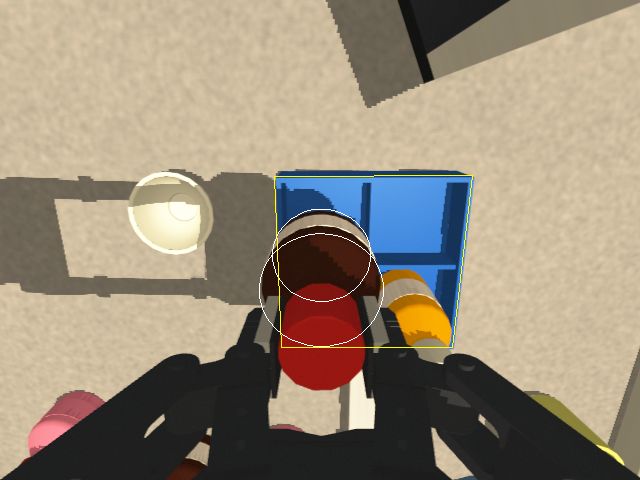

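Emit:
apply_moves(steps=[0.12, 0, -2, 0, 0.12, 0, -4, 0, 0.12, 0, -6, 0, 0.12, 0, -8, 0, 0.12, 0, -9.5, 0, 0.12, 0, -10.3, 0, 0.12, 0, -10.5, 0, 0.12, 0, -10.5, 0])

```text
clock: 22.33
position: [0.5586, 0.0575, 0.0937]
ee_rot: [-0.0, 0.702, 0.712, -0.0]
contact_force: [-0.1, 0.1, -2.8]
width: 0.0303
gripper_force: 51.1
```

Emit:
apply_moves(steps=[0, 0, -0.2, 0, 0, 0, -0.4, 0, 0, 0, -0.6, 0, 0, 0, -0.7, 0, 0, 0, -0.7, 0])

```text
clock: 22.75
position: [0.5593, 0.0584, 0.0871]
ee_rot: [0.0, 0.701, 0.713, 0.0]
contact_force: [-0.6, 0.5, -3.1]
width: 0.0309
gripper_force: 51.1
```

Emit:
apply_moves(steps=[0, 0, -0.2, 0, 0, 0, -0.35, 0, 0, 0, -0.35, 0, 0, 0, -0.35, 0])

```text
clock: 23.08
position: [0.5595, 0.0585, 0.0865]
ee_rot: [0.001, 0.701, 0.713, 0.001]
contact_force: [-4.7, 0.6, 14.7]
width: 0.0305
gripper_force: 52.9
```

Emit:
apply_moves(steps=[0, 0, 0.2, 0, 0, 0, 0.2, 0, 0, 0, 0.2, 0, 0, 0, 0.2, 0, 0, 0, 0.2, 0], jaw=90)

```text
clock: 23.5
position: [0.5593, 0.0584, 0.0852]
ee_rot: [-0.0, 0.702, 0.713, -0.0]
contact_force: [1.1, 0.1, 0.1]
width: 0.0553
gripper_force: 0.0
```

Emit:
apply_moves(steps=[0, 0, 2, 0, 0, 0, 5, 0, 0, 0, 9, 0, 0, 0, 12, 0, -2, -4, 14, 0, -4, -8, 14, 0, -6, -12, 14, 0, -8, -15, 14, 0])

```text
clock: 24.17
position: [0.483, -0.087, 0.2259]
ee_rot: [0.001, 0.701, 0.713, 0.0]
contact_force: [0.9, -1.4, 0.3]
width: 0.0553
gripper_force: 0.0
```

Emit:
apply_moves(steps=[-6, -13.5, 0, 0, -6, -13.5, 0, 0, -6, -13.5, 0, 0, -6, -13.5, 0, 0, -6, -13.5, 0, 0, -6, -13.5, 0, 0])

```text
clock: 24.67
position: [0.4227, -0.2214, 0.2252]
ee_rot: [-0.0, 0.703, 0.712, 0.0]
contact_force: [0.4, 0.7, 0.6]
width: 0.0552
gripper_force: 0.0
```

```bash
python3 - <<'E' 2>/dev/null
from h import *
s=get_state();print(s['position'],yaw(),s['qd'].max())
reds()
w=calibration('wrist');print(proj(w,[.415,-.225,.1]))
E
```

```text
[ 0.42265566 -0.22142432  0.2252053 ] 0.7174838153401294 0.04460148327389186
[ 120  147   58   46 2075] [148.1 168.7] [ 0.2995 -0.1745  0.1   ]
[ 420  203   50   47 1733] [444.5 225.6] [ 0.515  -0.2134  0.1   ]
[ 292  217   42   47 1536] [312.5 240.3] [ 0.4167 -0.2263  0.1   ]
[379 341  21  46 443] [387.6 364.6] [ 0.4809 -0.3356  0.1   ]
(np.float64(310.2036426518817), np.float64(238.66349407867892))
```

Emit:
apply_moves(steps=[-0.6, -0.6, -2, 0, -0.6, -0.6, -5, 0, -0.6, -0.6, -8, 0, -0.6, -0.6, -11, 0, -0.6, -0.6, -14, 0, -0.6, -0.6, -15.6, 0, -0.6, -0.6, -15.6, 0, -0.6, -0.6, -15.6, 0])

```text
clock: 25.38
position: [0.4173, -0.2251, 0.069]
ee_rot: [-0.001, 0.701, 0.713, 0.0]
contact_force: [0.9, 0.1, 0.2]
width: 0.0555
gripper_force: 0.0
```

Emit:
apply_moves(steps=[0, 0, 0, 0, 0, 0, 0, 0, 0, 0, 0, 0, 0, 0, 0, 0, 0, 0, 0, 0], jaw=255)

```text
clock: 25.8
position: [0.4181, -0.227, 0.0709]
ee_rot: [0.002, 0.702, 0.713, 0.0]
contact_force: [0.2, 0.9, 6.4]
width: 0.0303
gripper_force: 49.8
```

Emit:
apply_moves(steps=[0, 0, 3, 0, 0, 0, 6, 0, 0, 0, 9, 0, 0, 0, 12, 0, 0, 0, 13, 0, 0, 0, 13, 0])

```text
clock: 26.3
position: [0.4186, -0.2277, 0.202]
ee_rot: [0.003, 0.702, 0.713, 0.0]
contact_force: [0.7, 0.2, -3.0]
width: 0.0305
gripper_force: 51.0
```

```bash
python3 - <<'E' 2>/dev/null
from h import *
s=get_state();print(s['position'],yaw(),s['contact_force'])
E
```

```text
[ 0.41857339 -0.22766523  0.20195374] 0.8945306519666659 [ 0.74216556  0.22693834 -3.03244659]
```

Emit:
apply_moves(steps=[2, 3, 1, 0, 4, 6, 1, 0, 6, 9, 1, 0, 8, 12, 1, 0, 10, 15, 1, 0, 12, 18, 1, 0, 14.1, 21.2, 1, 0, 14.1, 21.2, 1, 0])

```text
clock: 26.97
position: [0.5607, -0.0084, 0.2065]
ee_rot: [-0.002, 0.7, 0.714, 0.002]
contact_force: [0.5, -0.8, -1.5]
width: 0.0305
gripper_force: 50.2
```

Emit:
apply_moves(steps=[0, 0, 0, 0, 0, 0, 0, 0, 0, 0, 0, 0])

```text
clock: 27.22
position: [0.5568, -0.0153, 0.208]
ee_rot: [-0.001, 0.702, 0.712, -0.001]
contact_force: [-0.5, 0.6, -2.6]
width: 0.0308
gripper_force: 50.2
```

Emit:
apply_moves(steps=[0.1, 0, -2, 0, 0.1, 0, -4, 0, 0.1, 0, -6, 0, 0.1, 0, -8, 0, 0.1, 0, -10, 0, 0.1, 0, -11, 0, 0.1, 0, -11.3, 0, 0.1, 0, -11.3, 0])

```text
clock: 27.88
position: [0.5583, -0.0153, 0.096]
ee_rot: [-0.001, 0.702, 0.712, -0.001]
contact_force: [-0.0, 0.5, -2.6]
width: 0.0304
gripper_force: 50.1
```

Emit:
apply_moves(steps=[0, 0, -0.3, 0, 0, 0, -0.6, 0, 0, 0, -0.9, 0, 0, 0, -1.0, 0, 0, 0, -1.0, 0])

```text
clock: 28.3
position: [0.5594, -0.0145, 0.0871]
ee_rot: [0.0, 0.701, 0.713, 0.0]
contact_force: [-0.7, 0.5, 0.4]
width: 0.0307
gripper_force: 50.4
```

Emit:
apply_moves(steps=[0, 0, -0.1, 0, 0, 0, -0.2, 0, 0, 0, -0.2, 0])

```text
clock: 28.55
position: [0.5594, -0.0143, 0.0868]
ee_rot: [0.001, 0.701, 0.713, 0.0]
contact_force: [-3.7, 1.6, 12.2]
width: 0.0305
gripper_force: 51.7
```

Emit:
apply_moves(steps=[0, 0, 0.1, 0, 0, 0, 0.1, 0, 0, 0, 0.1, 0, 0, 0, 0.1, 0, 0, 0, 0.1, 0], jaw=135)

```text
clock: 28.97
position: [0.5591, -0.0145, 0.0853]
ee_rot: [-0.0, 0.702, 0.713, -0.0]
contact_force: [-0.2, -0.5, 0.4]
width: 0.0403
gripper_force: 0.0
```

Emit:
apply_moves(steps=[0, 0, 2, 0, 0, 0, 4, 0, 0, 0, 8, 0, 0, 0, 12, 0, 0, 0, 16, 0, 0, 0, 20, 0, -4, 0, 22, 0, -4, 0, 22, 0])

```text
clock: 29.63
position: [0.5172, -0.0145, 0.3109]
ee_rot: [0.002, 0.701, 0.713, 0.001]
contact_force: [-0.7, -0.5, -0.2]
width: 0.0403
gripper_force: 0.0
```

```bash
python3 - <<'E' 2>/dev/null
from h import *
s=get_state();print(s['position'],yaw(),s['qpos'])
h=np.array([.5373,.3865])
def door(a): # a opened deg
    t=np.radians(-65.8-a);u=np.array([np.cos(t),np.sin(t)]);n=np.array([-u[1],u[0]]);return u,n
for a in range(90,-1,-10):
    u,n=door(a); print(a,'handle',(h+.215*u-.068*n).round(3),'inner push@.2', (h+.2*u+.015*n).round(3))
E
```

```text
[ 0.51715713 -0.0145221   0.31089493] 0.9105803083496674 [-1.62223743e-01  1.49346038e-01  1.47799365e+00 -5.60076357e-04
  1.50875215e+00 -1.78079126e-01]
90 handle [0.313 0.36 ] inner push@.2 [0.361 0.291]
80 handle [0.321 0.322] inner push@.2 [0.38  0.262]
70 handle [0.336 0.285] inner push@.2 [0.404 0.236]
60 handle [0.356 0.252] inner push@.2 [0.432 0.216]
50 handle [0.383 0.223] inner push@.2 [0.464 0.2  ]
40 handle [0.413 0.198] inner push@.2 [0.497 0.19 ]
30 handle [0.448 0.179] inner push@.2 [0.532 0.186]
20 handle [0.485 0.167] inner push@.2 [0.567 0.188]
10 handle [0.524 0.161] inner push@.2 [0.601 0.196]
0 handle [0.563 0.163] inner push@.2 [0.633 0.21 ]
```

Emit:
apply_moves(steps=[-1, 2, 4, 3, -3, 5, 8, 6, -5, 8.5, 10, 12, -7, 12, 10, 18, -9, 15.5, 10, 23, -11, 19, 10, 23, -12.5, 22.5, 10, 23, -14, 26, 10, 23], jaw=110)

```text
clock: 30.3
position: [0.3795, 0.242, 0.4053]
ee_rot: [0.0, 0.546, 0.838, -0.0]
contact_force: [0.3, 0.5, -0.7]
width: 0.0488
gripper_force: 0.0
```

Emit:
apply_moves(steps=[-2, 3.5, 0, 0, -4, 7.5, 0, 0, -6.4, 11.7, 0, 0, -6.4, 11.7, 0, 0, -6.4, 11.7, 0, 0, -6.4, 11.7, 0, 0])

```text
clock: 30.8
position: [0.3171, 0.3575, 0.4048]
ee_rot: [0.0, 0.545, 0.839, -0.001]
contact_force: [0.4, -0.3, 0.1]
width: 0.0486
gripper_force: 0.0
```

```bash
python3 - <<'E' 2>/dev/null
from h import *
s=get_state();print(s['position'],yaw())
a=cv2.imread('pics/raw_w6.png'); 
snap('wrist','w11.png');b=cv2.imread('pics/raw_w11.png')
w=calibration('wrist');print(proj(w,[.313,.361,.308]),proj(w,[.313,.361,.27]))
# match handle-top patch from w6 (handle top near (396*.8..))
w6=np.load('w6.npy',allow_pickle=True).item();p=proj(w6,[.313,.361,.308]);print('w6 pred',p)
E
```

```text
[0.31705457 0.35752565 0.40480471] 23.983906770839752
(np.float64(316.63255555851833), np.float64(236.3731380427064)) (np.float64(317.26133457139474), np.float64(221.76623955483097))
w6 pred (np.float64(319.46427223215426), np.float64(235.0633341672454))
```

Emit:
apply_moves(steps=[-0.4, 0.35, -1, 0, -0.4, 0.35, -3, 0, -0.4, 0.35, -6, 0, -0.4, 0.35, -9, 0, -0.4, 0.35, -12, 0, -0.4, 0.35, -12.8, 0, -0.4, 0.35, -12.8, 0])

```text
clock: 31.43
position: [0.3124, 0.3591, 0.2749]
ee_rot: [-0.001, 0.546, 0.838, -0.003]
contact_force: [0.9, -0.0, 0.4]
width: 0.0487
gripper_force: 0.0
```

Emit:
apply_moves(steps=[0, 0, 0, 0, 0, 0, 0, 0, 0, 0, 0, 0, 0, 0, 0, 0, 0, 0, 0, 0], jaw=255, newtons=25)

```text
clock: 31.85
position: [0.3137, 0.3619, 0.2795]
ee_rot: [0.0, 0.545, 0.838, 0.002]
contact_force: [-0.7, -0.8, 6.4]
width: 0.0111
gripper_force: 24.9
```

```bash
python3 - <<'E' 2>/dev/null
from h import *
s=get_state();p=s['position'];print(p,yaw(),s['width'],s['contact_force'])
h=np.array([.5373,.3865]);r0=p[:2]-h;print(np.hypot(*r0),np.degrees(np.arctan2(r0[1],r0[0])))
for a in np.arange(0,92,6):
    t=np.radians(a);print(a,100*(np.array([[np.cos(t),-np.sin(t)],[np.sin(t),np.cos(t)]])@r0-r0).round(4))
E
```

```text
[0.31369637 0.36185714 0.27947728] 23.901790131022 0.011091937343792583 [-0.72725451 -0.82840787  6.40907228]
0.22495744768784906 -173.71093918077187
0 [0. 0.]
6 [ 0.38 -2.32]
12 [ 1.  -4.6]
18 [ 1.86 -6.79]
24 [ 2.94 -8.88]
30 [  4.23 -10.85]
36 [  5.72 -12.67]
42 [  7.39 -14.33]
48 [  9.23 -15.8 ]
54 [ 11.21 -17.07]
60 [ 13.31 -18.13]
66 [ 15.52 -18.97]
72 [ 17.79 -19.56]
78 [ 20.12 -19.92]
84 [ 22.47 -20.03]
90 [ 24.82 -19.9 ]
```

Emit:
apply_moves(steps=[0.15, -1.16, 0, 3, 0.38, -2.32, 0, 6, 1.0, -4.6, 0, 12, 1.86, -6.79, 0, 18, 2.94, -8.88, 0, 24, 4.23, -10.85, 0, 30, 4.95, -11.8, 0, 33, 5.72, -12.67, 0, 36])

```text
clock: 32.52
position: [0.3717, 0.234, 0.2795]
ee_rot: [0.002, 0.259, 0.966, 0.001]
contact_force: [-0.8, 0.4, 5.1]
width: 0.011
gripper_force: 25.1
```

Emit:
apply_moves(steps=[1.67, -1.66, 0, 6, 3.51, -3.13, 0, 12, 5.49, -4.4, 0, 18, 7.59, -5.46, 0, 24, 8.7, -5.9, 0, 27, 9.8, -6.3, 0, 30, 9.8, -6.3, 0, 30])

```text
clock: 33.1
position: [0.4724, 0.1709, 0.2795]
ee_rot: [0.003, 0.001, 1.0, 0.0]
contact_force: [-0.4, -0.9, 5.8]
width: 0.0107
gripper_force: 25.3
```

```bash
python3 - <<'E' 2>/dev/null
from h import *
s=get_state();p=s['position'];print(p,yaw(),s['width'],s['contact_force'])
h=np.array([.5373,.3865]);r0=p[:2]-h;a0=np.degrees(np.arctan2(r0[1],r0[0]));print(np.hypot(*r0),a0)
for a in np.arange(0,28,4):
    t=np.radians(a);print(a,100*(np.array([[np.cos(t),-np.sin(t)],[np.sin(t),np.cos(t)]])@r0-r0).round(4))
E
```

```text
[0.47240928 0.17094699 0.27948858] 89.92586163211398 0.010732028511540141 [-0.40634618 -0.86533802  5.82454513]
0.22510864921434984 -106.75405217940481
0 [0. 0.]
4 [ 1.52 -0.4 ]
8 [ 3.06 -0.69]
12 [ 4.62 -0.88]
16 [ 6.19 -0.95]
20 [ 7.76 -0.92]
24 [ 9.33 -0.78]
```

Emit:
apply_moves(steps=[1.52, -0.4, 0, 4, 3.06, -0.69, 0, 8, 4.62, -0.88, 0, 12, 6.19, -0.95, 0, 16, 7.76, -0.92, 0, 20, 8.6, -0.85, 0, 22, 9.3, -0.8, 0, 23.7, 9.3, -0.8, 0, 23.7])

```text
clock: 33.77
position: [0.5645, 0.1631, 0.2795]
ee_rot: [0.003, -0.205, 0.979, -0.001]
contact_force: [0.7, -0.6, 5.5]
width: 0.0108
gripper_force: 25.5
```

Emit:
apply_moves(steps=[0.2, 0, 0, 0, 0.3, 0, 0, 0, 0.3, 0, 0, 0])

```text
clock: 34.02
position: [0.5653, 0.1631, 0.2795]
ee_rot: [0.002, -0.205, 0.979, -0.001]
contact_force: [-1.6, -1.7, 5.2]
width: 0.0111
gripper_force: 25.5
```

Emit:
apply_moves(steps=[0.3, 0.1, 0, 0, 0.5, 0.15, 0, 0, 0.5, 0.15, 0, 0, 0.5, 0.15, 0, 0])

```text
clock: 34.35
position: [0.5653, 0.1631, 0.2795]
ee_rot: [-0.004, -0.205, 0.979, -0.001]
contact_force: [-11.5, -5.1, 10.4]
width: 0.0108
gripper_force: 26.0
```

Emit:
apply_moves(steps=[-0.4, -0.1, 0, 0, -0.4, -0.1, 0, 0, -0.4, -0.1, 0, 0, -0.4, -0.1, 0, 0], jaw=110)

```text
clock: 34.68
position: [0.5659, 0.1643, 0.2775]
ee_rot: [0.0, -0.205, 0.979, 0.0]
contact_force: [0.3, 0.5, -0.7]
width: 0.0484
gripper_force: 0.0
```

Emit:
apply_moves(steps=[0, 0, 3, 0, 0, 0, 6, 0, 0, 0, 10, 0, 0, 0, 14, 0, -4, 0, 14, 0, -8, 0, 14, 0, -12, 2, 14, 0, -15, 5, 14, 0])

```text
clock: 35.35
position: [0.4164, 0.2104, 0.4182]
ee_rot: [0.001, -0.203, 0.979, -0.0]
contact_force: [0.0, 1.2, 0.4]
width: 0.0485
gripper_force: 0.0
```

Emit:
apply_moves(steps=[-3, 3, 0, 0, -6, 6, 0, 0, -9, 9, 0, 0, -12, 12, 0, 0, -12, 15, 0, 0, -12, 15, 0, 0, -12, 15, 0, 0])

```text
clock: 35.93
position: [0.2977, 0.3629, 0.417]
ee_rot: [-0.0, -0.206, 0.979, -0.0]
contact_force: [1.5, 0.4, 0.9]
width: 0.0489
gripper_force: 0.0
```

```bash
python3 - <<'E' 2>/dev/null
from h import *
s=get_state();print(s['position'],s['clock'])
snap('scene','s12.png'); snap('top','t12.png')
p=np.zeros((600,800,3),'uint8')
S=cv2.imread('pics/raw_s12.png');T=cv2.imread('pics/raw_t12.png');T0=cv2.imread('pics/raw_top0.png')
p[:300,:400]=cv2.resize(S[130:370,80:400],(400,300)); p[300:,:400]=cv2.resize(S[130:370,330:650-0][:,:310],(400,300))
p[:300,400:]=cv2.resize(T[90:300,100:380],(400,300),interpolation=cv2.INTER_CUBIC)
p[300:,400:]=cv2.resize(T[150:300,270:470],(400,300),interpolation=cv2.INTER_CUBIC)
cv2.imwrite('pics/m12.png',p)
a=np.abs(T.astype(int)-T0)[95:240,115:260].sum(2);print('fridge diff',(a>60).sum())
E
```

```text
[0.29773804 0.36289675 0.41701841] 35.9333
fridge diff 0
```

View pics/m12.png

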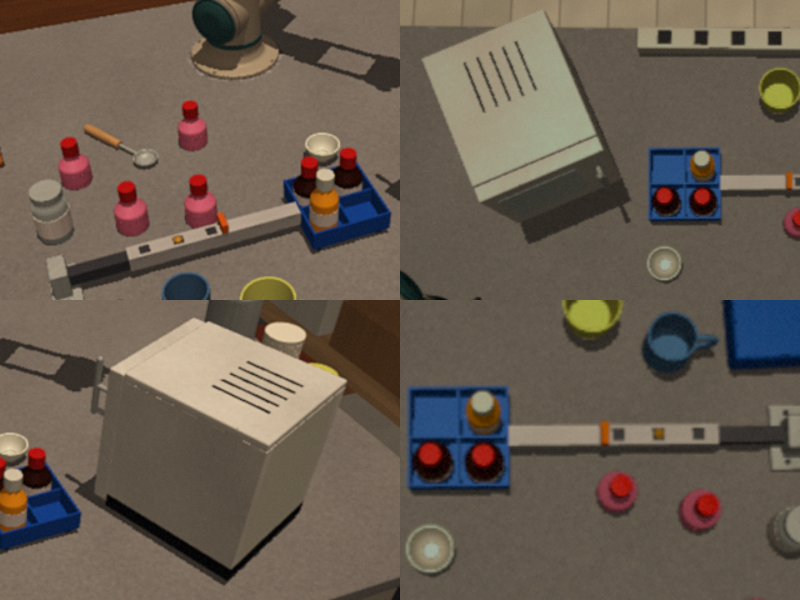

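The picture shows all three bottles upright in separate compartments, the pin up in the middle hole, the door shut, and the bystanders where they were. I'm handing the job in.

```bash
python3 -c "
from rig import *
print(sign_off())"
```

```text
the job is handed in; nothing more can be done
None
```

The job is done and handed in: I slid the tray out to the next hole first and the pin snapped up, then opened the fridge door, stood the three bottles present (one juice, two teas) upright in separate compartments, and shut the door again, with nothing else on the counter moved.

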